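# Pop the battery hatch of the desk controller

### The arm

A 6-joint arm with a two-finger parallel gripper is mounted at the origin on the work surface. World frame = base frame: x ahead of the robot, y to its left, z up, the work surface at z = 0. Lengths are in mm, angles in rad, forces in N, time in s.
With the tool pointing down it reaches from about 400 to 925 mm from the base axis. Payload 12.5 kg.
Tool frame: the origin (TCP) lies at the very end of the fingers, on their centre line; the grasp point (between the pads) lies 19 mm behind it; z points along the fingers, y is the direction in which the jaws open and shut (so a half turn about z gives the same grasp; the last joint's range is limited). The gripper opens to 95 mm and grips with 3 to 60 N. Pads are 20 mm wide; open, the fingers measure 119 mm over their backs; the gripper's body (75 mm by 180 mm) begins 59 mm behind the grasp point.
Start: joints at [-1.418, 0.491, 1.559, -0, 1.092, -0.106], TCP at [159.973, -604.198, 214.661] pointing down, gripper open.
Joint ranges: [-3.1, 3.1], [-0.84, 2.19], [0.05, 2.79], [-1.13, 4.28], [0.06, 2.93], [-2.69, 2.69]. Speed limits (rad/s): [2.22, 2.22, 2.79, 3.14, 3.14, 3.14].

### API

Orientations are given as [roll, pitch, yaw] about the fixed x, y, z axes, in that order (R = Rz(yaw) Ry(pitch) Rx(roll)).
In Python, from cell import env gives the robot as it stands.
- The arm moves only by the shell command python3 -m pendant 'ROWS'. ROWS is JSON, a list that holds one entry, the list of rows, each a list of 5 numbers: the opening, from 0 (shut) to 1 (fully open), then the shift along the tool's x, y, z in m, then the turn about the tool's z in rad. A call has exactly 8 rows; each row is the pose to reach, as a shift and turn from the pose commanded when the call began, along the tool's axes at that moment; what a row does not reach only later rows make up. A row lasts 1/10 s, in which the tool goes at most 50 mm and 8.59 degrees, less where a joint would pass 70% of its speed; a pose out of reach is approached as far as the arm can. A call with a gripper value outside its range is refused whole. The fingers move at their own pace and stop on an object; the grip force is fixed at half the most. Time passes only in rows, so rows that repeat a pose let the fingers close, or fill a call up. It gives the time, the measured TCP pose, the force and the opening at its end, in the units of the state.
- env.state(): the state, without advancing time (a new reading comes with each control period).
- env.read_camera(name): name is "side" or "top"; returns a dict with "image" (384x512x3 uint8, blue, green, red), "range_z" (384x512 float32, mm along the optical axis (not along the pixel's ray), 0 where there is no reading), "fx", "fy", "cx", "cy" (pixels), "rvec" (rotation vector, rad) and "tvec" (3), from world to camera coordinates, as OpenCV has them. Camera axes: x right, y down, z forward; pixel columns grow to the right and rows downward; lengths in mm; the calibration is good to about 2 mm. A picture is of the moment at which its call begins.
- env.job_done(): hands the job in, once; it reports no verdict.
The state is a dict: "t": time; "joints": joint angles; "qvel": joint speeds; "tau": joint torques, N m; "eef_pos": TCP position; "tcp_rot": TCP orientation; "ft_force": force on the tool from outside, world axes, zero at the start; "moment": the same for the moment, N m; "opening": opening from 0.0 (shut) to 1.0 (fully open).
Only numpy, scipy, OpenCV 4.12 (cv2) and the standard library are available. Lean on these libraries where they do the work, as an engineer would, in place of code of your own. Each camera call takes 0.05 s, during which the arm holds its last target. There are 200 camera calls.

### The job

Press the ribbed end of the battery hatch on the desk controller down once, all the way, with a fingertip, then take the finger away so that the push-push latch pops the hatch ajar, and keep off it for two seconds or so to see that it stays ajar. Press it only once: another press would latch it again. Do not lift the hatch or swing it farther open, and leave the cup, flask and jar where they stand.

Things in the scene. Friction and masses are not known exactly. Their poses are not given: they have to be found in the camera images.
- console: Beige desk controller, fixed; 250 (its x) x 320 (y) x 100 mm high. Origin: centre of its underside, z up. Its +x half slopes down to 40 mm (keypad, display); its -x half is a flat deck. Two covers on the deck, 90 (x) x 80 mm (y), tops 6 mm above it: battery hatch, centred (-70, +60) mm, three ribs at its +x end; blank cover, centred (-70, -60) mm, screws at its corners, does not move.
- hatch_pad (a point): Mid of the ribs (30 x 19 mm) on the hatch's upper face, the place to press: 66 mm from the hinge, 24 mm from the free edge, 106 mm above the table when shut; moves with the hatch. z: out of the face. Press it down to its stop, 6 mm: 2.5 N starts it, 3 to 4 N reaches the stop, 25 N does no harm. Held down it stays down; when the finger rises a spring lifts the hatch within 0.5 s.
- hatch_edge (a point): Middle of the hatch's free edge (at half of its 6 mm thickness), 90 mm from the hinge, on the console's +x side; about 103 mm above the table when shut, about 23 mm higher when popped.
- hatch (a joint): Angle (rad) of the battery hatch about the hinge along its -x edge (at deck height, parallel to the console's y): 0 shut and latched, -0.095 pressed to the stop, about +0.25 popped ajar, resting on the latch's plunger under the pad; by hand it could be lifted to 1.7. The latch trips at about -0.06. A second full press, from ajar, latches it shut again.
- cup: Dark green screw cap of the flask, closed solid, 68 mm wide at its foot and 45 mm high, standing on the blank cover; origin: centre of its underside.
- flask: Dark green and steel vacuum flask, 94 mm wide, 230 mm high, handle to its +y, standing on the table on the console's -y side; origin: centre of its underside.
- jar: White jar with a red lid, 60 mm wide, 110 mm high, standing on the table on the console's +y side; origin: centre of its underside.
- latchpin (a joint): Hidden follower pin inside the push-push latch, its sideways travel in m, shown for information only (nothing to handle): about 0 while latched, +0.003 to +0.0065 once a full press has tripped it, about -0.002 while the hatch stands ajar; it goes beyond -0.0045 only when the popped hatch is pushed down again more than half way.
There are look-alikes about, which are no part of the job. Leave any blue or orange look-alike of the cup alone.

How it is judged (in metres and radians):
On the way, in this order (a step that is already met when the one before it is completed fails the run):
1. the hatch is pressed in, near its stop, by the fingers (value of joint hatch below -0.065 rad and contact force between the fingers and hatch above 0.5 N), for 0.02 s.
2. the hatch has popped ajar and stays so for 1 s with nothing of the robot touching it (value of joint hatch between 0.2 and 0.35 rad and contact force between each of the arm, the fingers and hatch below 0.05 N), for 1 s.
At the end, for the whole second after the job is handed in: The hatch stands ajar on its latch (0.2 to 0.35 rad) and still, untouched; cup, flask and jar are within 15 mm of where they were, and upright (value of joint hatch between 0.2 and 0.35 rad and velocity of joint hatch between -0.1 and 0.1 rad/s and distance of each of cup, flask, jar from where it was at the start of the episode below 0.015 m and angle between each of cup, flask, jar's own z axis and vertical below 0.2 rad).
It fails at once if the hatch is lifted or swung beyond its popped angle (over 0.45 rad) (value of joint hatch above 0.45 rad).
It fails at once if the popped hatch is pushed down again, more than half way (the latch's follower enters its re-latching track) (value of joint latchpin below -0.0045 m).
It fails at once if cup, flask or jar is moved by more than 15 mm (distance of any of cup, flask, jar from where it was at the start of the episode above 0.015 m).
It also fails if it takes over 32 s, if anything falls off the work surface, if the arm or the gripper's body presses on something with over 40 N, if the wrist force passes 120 N, or if a joint passes its speed limit or range.

## Working session

There is one attempt and no reset: what is moved stays moved. The work goes in short steps, Python scripts to look and compute and a shell command to move; the robot and the scene stay as the last step left them, time stands still between calls to the robot, and variables do not carry over. Pictures are saved under pics/ and viewed, about 8 in all and at most 12, crops included, and the job is handed in when it is done.

```bash
mkdir -p pics; cat > h.py <<'E'
import numpy as np, cv2
from cell import env
def world(c,u,v,z=None):
    R,_=cv2.Rodrigues(np.array(c["rvec"],float)); t=np.array(c["tvec"],float).ravel()
    d=np.array([(u-c["cx"])/c["fx"],(v-c["cy"])/c["fy"],1.])
    if z is None: 
        return R.T@(d*c["range_z"][int(v),int(u)]-t)
    o=-R.T@t; w=R.T@d; return o+w*(z-o[2])/w[2]
E
python3 - <<'E'
from h import *
import pickle
for n in ("top","side"):
    c=env.read_camera(n); pickle.dump(c,open(n+".pkl","wb")); cv2.imwrite(f"pics/{n}1.png",c["image"])
s=env.state(); print(s)
E
```

```text
{'t': 0.1, 'joints': array([-1.41760385e+00,  4.91531417e-01,  1.55937402e+00,  1.64164861e-05,
        1.09170776e+00, -1.05625419e-01]), 'qvel': array([-0.00131678, -0.00198599, -0.00151679,  0.00060728,  0.00155774,
        0.00087393]), 'tau': array([ 4.39999101e-03, -6.13622832e+01, -2.58608204e+01,  6.94535323e-02,
        4.69697441e-02, -6.04977913e-05]), 'eef_pos': array([ 159.93967984, -603.97305827,  214.10520843]), 'tcp_rot': array([-3.14057934e+00, -1.22074068e-04,  2.58810256e-01]), 'ft_force': array([-0.83017514, -0.45083352, -1.4433813 ]), 'moment': array([ 0.00203017, -0.02549101, -0.02663932]), 'opening': 1.001127802596664}
```

View pics/top1.png

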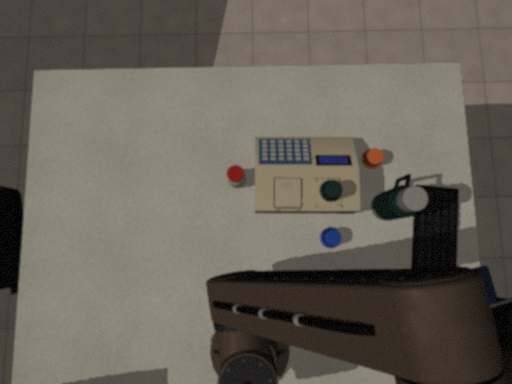

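View pics/side1.png

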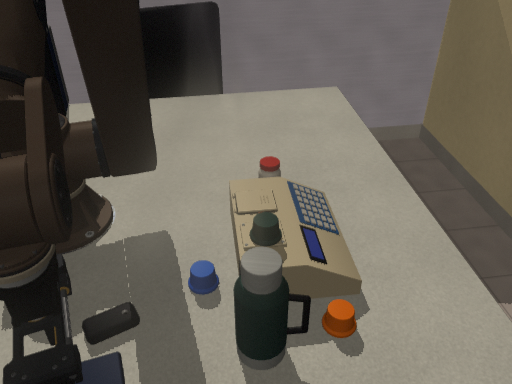

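The top view shows the console at about (307,175), with image up as +x and image left as +y. The hatch is at (288,192) and the cup is on the blank cover at (331,190). The jar is at (236,175), the flask at (400,200), and the blue and orange look-alikes at (331,237) and (373,157). The side view agrees. I'll crop in closer on the hatch.

```bash
python3 - <<'E'
from h import *
import pickle
c=pickle.load(open("top.pkl","rb")); s=pickle.load(open("side.pkl","rb"))
a=cv2.resize(c["image"][130:220,245:365],None,fx=5,fy=5,interpolation=cv2.INTER_CUBIC)
b=cv2.resize(s["image"][170:260,220:310],None,fx=5,fy=5,interpolation=cv2.INTER_CUBIC)
cv2.imwrite("pics/topc.png",a); cv2.imwrite("pics/sidec.png",b)
for u,v in [(288,192),(288,182),(331,190),(236,175),(413,198),(265,205)]: print(u,v,world(c,u,v).round(1))
E
```

```text
288 192 [ 482.7 -128.2  104.1]
288 182 [ 513.3 -129.   105.3]
331 190 [ 480.  -248.7  150.9]
236 175 [536.3  28.9 112.4]
413 198 [ 444.1 -450.6  225.7]
265 205 [444.7 -57.7  98.7]
```

View pics/topc.png

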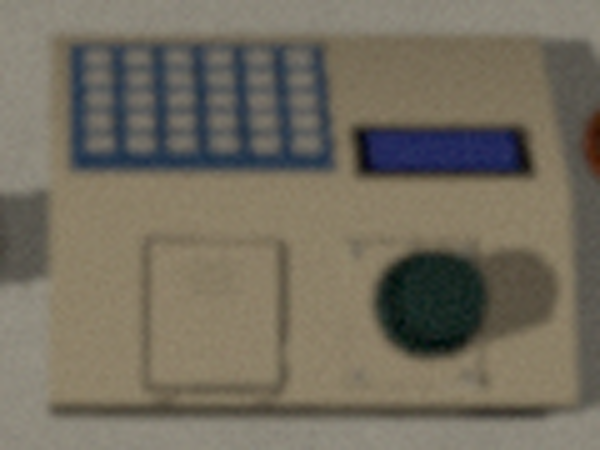

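View pics/sidec.png

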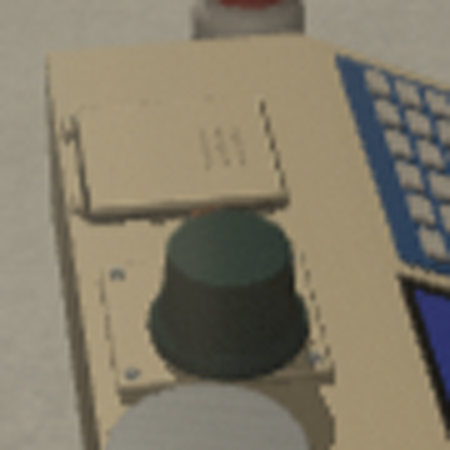

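The top crop shows the hatch corners at crop (148,238), (284,240), (282,388) and (146,388), with faint ribs near (213,278). In the side crop the ribs centre on (223,147). The ribs sit at the +x end of the hatch and the console is nearly square to the world axes.

```bash
python3 - <<'E'
from h import *
import pickle
c=pickle.load(open("top.pkl","rb")); s=pickle.load(open("side.pkl","rb"))
P=[world(c,245+(u-2)/5,130+(v-2)/5,106) for u,v in [(148,238),(284,240),(282,388),(146,388)]]
for p in P: print(p.round(1))
P=np.array(P); f=(P[0]+P[1])/2; r=(P[2]+P[3])/2; d=(f-r)/np.linalg.norm(f-r)
print("len",np.linalg.norm(f-r),"yaw",np.arctan2(d[1],d[0]),"pad by top",f-24*d, "from hinge",r+66*d)
print("ribs top",world(c,245+211/5,130+276/5,106),"ribs side",world(s,220+221/5,170+145/5,106),world(s,264,199))
e=env.state(); print(e["eef_pos"],e["tcp_rot"],e["joints"])
x,y=513,-129
from math import *
print("r",hypot(x,y))
yaw=e["tcp_rot"][2]; R=cv2.Rodrigues
from scipy.spatial.transform import Rotation as Ro
Rt=Ro.from_euler("xyz",e["tcp_rot"]).as_matrix(); print(Rt.round(3), Rt.T@(np.array([x,y,214])-e["eef_pos"]))
# free-space: tallest points near path
E
```

```text
[528.7 -87.3 106. ]
[ 526.1 -170.1  106. ]
[ 435.6 -165.9  106. ]
[436.9 -83.9 106. ]
len 91.29823506284559 yaw -0.04169510952428779 pad by top [ 503.44866703 -127.70350535  106.        ] from hinge [ 502.15156029 -127.64939098  106.        ]
ribs top [ 503.37615348 -126.21136336  106.        ] ribs side [ 504.62104521 -124.97587512  106.        ] [ 503.8857828  -126.52096466  107.20645638]
[ 159.93967984 -603.97305827  214.10520843] [-3.14057934e+00 -1.22074068e-04  2.58810256e-01] [-1.41760385e+00  4.91531417e-01  1.55937402e+00  1.64164861e-05
  1.09170776e+00 -1.05625419e-01]
r 528.9706986213887Traceback (most recent call last):
  File "<stdin>", line 13, in <module>
TypeError: 'float' object is not subscriptable
```

```bash
python3 -m pendant '[[[0,0,0,-0.04,0],[0,0,0,-0.08,0],[0,0,0,-0.12,0],[0,0.03,-0.025,-0.12,0],[0,0.065,-0.054,-0.12,0.05],[0,0.1,-0.083,-0.12,0.1],[0,0.135,-0.112,-0.12,0.2],[0,0.17,-0.14,-0.12,0.3]]]'
cat > left.py <<'E'
from h import *
from scipy.spatial.transform import Rotation as Ro
e=env.state(); R=Ro.from_euler("xyz",e["tcp_rot"]).as_matrix()
print(e["t"],e["eef_pos"].round(1),e["tcp_rot"].round(3),e["joints"].round(2),e["ft_force"].round(1),e["opening"])
print("to pad, tool axes",(R.T@(np.array([503.5,-126.5,106])-e["eef_pos"])).round(1))
E
python3 left.py
```

```text
t: 0.9
eef_pos: [289.1, -423.6, 334.5]
tcp_rot: [-3.141, 0.0, -0.046]
ft_force: [0.3, -0.8, -0.1]
opening: 0.387
0.9 [ 289.1 -423.6  334.5] [-3.141  0.    -0.046] [-1.1   0.22  1.65  0.    1.27  0.52] [ 0.3 -0.8 -0.1] 0.38670238551698255
to pad, tool axes [ 200.7 -306.5  228.5]
```

```bash
python3 -m pendant '[[[0,0.025,-0.038,0,0],[0,0.05,-0.076,0,0],[0,0.075,-0.115,0,0],[0,0.1,-0.153,0,0],[0,0.13,-0.2,0,0],[0,0.16,-0.245,0,0],[0,0.18,-0.28,0.02,0],[0,0.2,-0.306,0.05,0]]]'; python3 left.py
```

```text
t: 1.7
eef_pos: [502.4, -125.6, 285.4]
tcp_rot: [3.14, -0.003, -0.04]
ft_force: [1.1, -0.6, 1.1]
opening: 0.001
1.7 [ 502.4 -125.6  285.4] [ 3.14e+00 -3.00e-03 -4.00e-02] [-0.37  0.27  1.72  0.    1.15  1.24] [ 1.1 -0.6  1.1] 0.0009704680656237617
to pad, tool axes [  0.5   0.6 179.4]
```

```bash
python3 -m pendant '[[[0,0,0,0.04,0],[0,0,0,0.08,0],[0,0,0,0.12,0],[0,0,0,0.14,0],[0,0,0,0.15,0],[0,0,0,0.155,0],[0,0,0,0.155,0],[0,0,0,0.155,0]]]'; python3 left.py
python3 - <<'E'
from h import *
c=env.read_camera("side"); t=env.read_camera("top")
a=cv2.resize(c["image"][150:270,200:320],None,fx=4.5,fy=4.5,interpolation=cv2.INTER_CUBIC)
cv2.imwrite("pics/s2.png",a)
E
```

```text
t: 2.5
eef_pos: [501.4, -128.1, 130.6]
tcp_rot: [3.141, -0.002, -0.041]
ft_force: [0.6, 0.7, 0.5]
opening: 0.007
2.5 [ 501.4 -128.1  130.6] [ 3.141e+00 -2.000e-03 -4.100e-02] [-0.38  0.45  1.91 -0.    0.78  1.23] [0.6 0.7 0.5] 0.006886704758379086
to pad, tool axes [ 2.  -1.7 24.6]
```

View pics/s2.png

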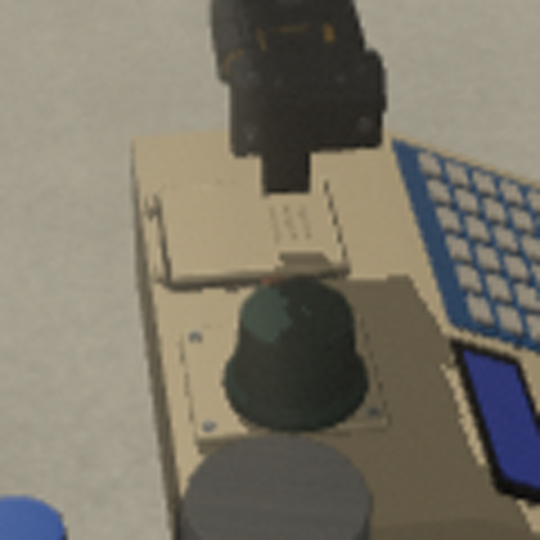

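The fingertip at crop (287,190) hangs over the ribs at (291,222), and the 25 mm height gap explains the offset. I'll press in slow steps and watch the force.

```bash
python3 -m pendant '[[[0,0.002,-0.001,0.01,0],[0,0.002,-0.001,0.02,0],[0,0.002,-0.001,0.024,0],[0,0.002,-0.001,0.026,0],[0,0.002,-0.001,0.027,0],[0,0.002,-0.001,0.028,0],[0,0.002,-0.001,0.029,0],[0,0.002,-0.001,0.03,0]]]'; python3 left.py
```

```text
t: 3.4
eef_pos: [503.1, -127.0, 100.4]
tcp_rot: [3.141, -0.001, -0.041]
ft_force: [-3.1, 2.1, 21.0]
opening: 0.005
3.4 [ 503.1 -127.   100.4] [ 3.141e+00 -1.000e-03 -4.100e-02] [-0.37  0.5   1.94 -0.    0.71  1.24] [-3.1  2.1 21. ] 0.005306682103765364
to pad, tool axes [ 0.4 -0.5 -5.6]
```

The force is 21 N at z = 100.4, so the hatch is on its stop. Now I'll lift straight up and clear.

```bash
python3 -m pendant '[[[0,0,0,0,0],[0,0,0,-0.02,0],[0,0,0,-0.06,0],[0,0,0,-0.1,0],[0,0,0,-0.14,0],[0,0,0,-0.17,0],[0,0,0,-0.18,0],[0,0,0,-0.18,0]]]'; python3 left.py
python3 -m pendant '[[[0,0,0,0,0],[0,0,0,0,0],[0,0,0,0,0],[0,0,0,0,0],[0,0,0,0,0],[0,0,0,0,0],[0,0,0,0,0],[0,0,0,0,0]]]'
python3 - <<'E'
from h import *
c=env.read_camera("side")
a=cv2.resize(c["image"][150:270,200:320],None,fx=4.5,fy=4.5,interpolation=cv2.INTER_CUBIC)
cv2.imwrite("pics/s3.png",a)
for u,v in [(264,199),(250,200),(270,200),(262,205)]: print(world(c,u,v).round(1))
E
```

```text
t: 4.2
eef_pos: [503.1, -127.1, 280.3]
tcp_rot: [3.141, -0.002, -0.041]
ft_force: [0.2, 0.3, -0.1]
opening: 0.006
4.2 [ 503.1 -127.1  280.3] [ 3.141e+00 -2.000e-03 -4.100e-02] [-0.37  0.27  1.73 -0.    1.14  1.24] [ 0.2  0.3 -0.1] 0.005576482453044629
to pad, tool axes [ 1.000e-01 -8.000e-01  1.743e+02]
t: 5.0
eef_pos: [503.0, -126.9, 279.6]
tcp_rot: [3.142, -0.0, -0.041]
ft_force: [-0.3, -0.4, 0.1]
opening: 0.001
[ 500.4 -147.4  122.8]
[ 469.7 -135.   114.3]
[ 512.4 -157.9  126.3]
[ 492.8 -166.   120.4]
```

View pics/s3.png

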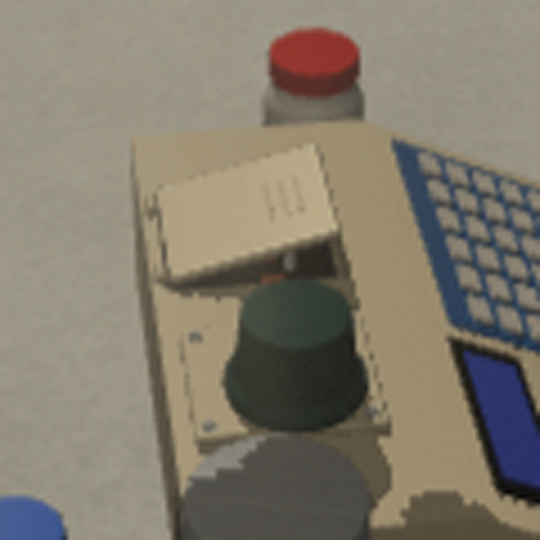

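The hatch stands ajar, with its free edge at crop (328,190–235) and the plunger visible under it. The range readings slope at about 0.27 rad. The cup, flask and jar are where they were. I'll wait two more seconds, re-check and hand in.

```bash
for i in 1 2; do python3 -m pendant '[[[0,0,0,0,0],[0,0,0,0,0],[0,0,0,0,0],[0,0,0,0,0],[0,0,0,0,0],[0,0,0,0,0],[0,0,0,0,0],[0,0,0,0,0]]]' | head -1; done
python3 - <<'E'
from h import *
c=env.read_camera("side")
p=np.array([world(c,u,v) for u in range(252,270,3) for v in (197,200,203)])
A=np.c_[p[:,:2],np.ones(len(p))]; k=np.linalg.lstsq(A,p[:,2],rcond=None)[0]; print("tilt",np.arctan(np.hypot(*k[:2])), "resid", np.abs(A@k-p[:,2]).max())
import pickle
o=pickle.load(open("side.pkl","rb"))
for n,u,v in (("cup",265,222),("flask",262,262),("jar",270,165)): print(n,world(o,u,v).round(1),world(c,u,v).round(1))
print(env.state()["t"],env.job_done())
E
```

```text
t: 5.85
t: 6.65
tilt 0.218031889677072 resid 2.711093711185171
cup [ 483.5 -262.6  150.1] [ 483.  -265.4  152.4]
flask [ 445.7 -458.6  230.7] [ 445.9 -457.3  229.3]
jar [543.2  17.6 107.8] [542.9  15.8 109. ]
the job is handed in; nothing more can be done
6.7 None
```

I pressed the ribbed end of the hatch once with the closed fingertips. They stopped at z = 100.4 mm with 21 N, which is the hatch's stop. I then rose straight up 180 mm and kept off for more than 2 s before handing in at t = 6.7 s.

- **Hatch:** the picture shows it ajar on its plunger. The range readings put its tilt at about 0.27 rad about 1 s after release (four points). A plane fit about 1.7 s later gave 0.22 rad. These differ because the range noise is up to 2.7 mm. Both values are inside the 0.2 to 0.35 band, but 0.22 is close to its lower end, so the angle is known only roughly.
- **Wrist force:** about zero after release, so nothing was touching the hatch.
- **Cup, flask and jar:** their readings agree with the start to within 4 mm.

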